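# Tip the core out of the trough and box it

### The arm

A 7-joint arm with a two-finger parallel gripper is mounted at the origin on the work surface. World frame = base frame: x ahead of the robot, y to its left, z up, the work surface at z = 0. Lengths are in m, angles in rad, forces in N, time in s.
With the tool pointing down it reaches from about 0.4 to 0.875 m from the base axis. Payload 19.3 kg.
Tool frame: the origin (TCP) lies at the very end of the fingers, on their centre line; the grasp point (between the pads) lies 19 mm behind it; z points along the fingers, y is the line along which they close (so a half turn about z gives the same grasp; the last joint's range is limited). The gripper opens to 85 mm and grips with 20 to 120 N. Pads are 22 mm wide; open, the fingers measure 114 mm over their backs; the gripper's body (76 mm by 85 mm) begins 54 mm behind the grasp point. The pads swing forward as they close: fully open they stand 13 mm farther back than shut.
Start: joints at [1.121, 0.521, -0.036, 1.599, 0.021, 1.021, -0.113], TCP at [0.232, -0.58, 0.197] pointing down, gripper open.
Joint ranges: [-2.91, 2.91], [-0.3, 2.13], [-1.5, 1.42], [0.17, 2.43], [-1.26, 4.41], [0.16, 1.93], [-2.52, 2.52]. Speed limits (rad/s): [1.89, 1.89, 2.39, 2.39, 3.01, 3.01, 3.01].

### API

Orientations are given as [roll, pitch, yaw] about the fixed x, y, z axes, in that order (R = Rz(yaw) Ry(pitch) Rx(roll)).
In Python, from workcell import bot gives the robot as it stands.
- The arm moves only by the shell command python3 -m crank 'ROWS' [FORCE]. ROWS is a JSON object of lists of equal length, an entry for each row: "travel": the shift along the world's x, y, z in cm, a list of three; "turn": the turn, a rotation vector about the world's x, y, z in degrees, a list of three; "gripper": the closure, from 0 (fully open) to 1 (shut). A call has exactly 5 rows; each row is the pose to reach, as a shift and turn from the pose commanded when the call began; what a row does not reach only later rows make up. A row lasts 1/10 s, in which the tool goes at most 50 mm and 8.59 degrees, less where a joint would pass 70% of its speed; a pose out of reach is approached as far as the arm can. A call with a gripper value outside its range is refused whole. The fingers move at their own pace and stop on an object; FORCE is the grip in N (left out, the last holds). Time passes only in rows, so rows that repeat a pose let the fingers close, or fill a call up. It gives the time, the measured TCP pose, the force, the opening and the grip force at its end, in the units of the state.
- bot.observe(): the state, without advancing time (a new reading comes with each control period).
- bot.grab_frame(name): name is "scene" or "top" or "wrist"; returns a dict with "pixels" (420x560x3 uint8, red, green, blue), "fx", "fy", "cx", "cy" (pixels), "extrinsics" (4x4, takes a point from world to camera coordinates). Camera axes: x right, y down, z forward; pixel columns grow to the right and rows downward; lengths in m; the calibration is good to about 2 mm. The wrist camera is an equidistant fisheye: a pixel r from the principal point sees the ray r / f radians off the axis. A picture is of the moment at which its call begins. There is no depth.
- bot.job_done(): hands the job in; it is judged then, once.
The state is a dict: "clock": time; "qpos": joint angles; "qd": joint speeds; "joint_efforts": joint torques, N m; "position": TCP position; "tool_rot": TCP orientation; "force": force on the tool from outside, world axes, zero at the start; "moment": the same for the moment, N m; "grip_width": finger opening in m; "finger_force": force on a finger pad.
Only numpy, scipy, OpenCV 4.12 (cv2) and the standard library are available. Lean on these libraries where they do the work, as an engineer would, in place of code of your own. Each camera call takes 0.05 s, during which the arm holds its last target. There are 200 camera calls.

### The job

Press the trough's end tab down until the brick core slides along to the lip, then let the trough ease back level. Take the core by its end, set it in the V-block and let go, then take it again by its middle and lay it on the two rods in the sample tin. The core is brittle, so press and set down gently, and leave the brick, the calliper and the jar where they are.

Things in the scene. Friction and masses are not known exactly. Their poses are not given: they have to be found in the camera images.
- tray (a joint): tilt of the zinc trough on its stand, rad: 0 level (rest) to 0.5 with the tab pushed down. A spring returns it to level: about 2 N on the tab starts it, about 6 N holds it at 0.45. The core starts sliding at 0.2 to 0.4, by its hidden friction. Ease the tab up afterwards: let go at once, the trough snaps back.
- tray_hinge (a point): hinge of the trough, fixed 95 mm above the bench; x points level towards the tab end, y along the hinge, z up. With the trough level its floor is at z = 10 mm; the walled part, x = -122 to 68 mm, 36 mm wide, 30 mm inside, walls to z = 42 mm, leaves no room for fingers beside the core. The stand's cheeks, 57 mm apart over all, stand at x = 0 and end 13 mm above the hinge.
- tray_lip (a point): foot of the lip that stops the core: middle of its inner face, on the trough floor, 130 mm from the hinge; moves with the trough. The lip is 4 mm thick, 14 mm high, 30 mm wide. The last 62 mm of floor before it are an open tongue only 18 mm wide without walls: fingers can pass on both sides.
- tray_tab (a point): the point to push, on top of the flat push tab outside the lip: 158 mm from the hinge along the trough, 10 mm above the hinge when level; moves and tilts with the trough (x outward along it). The tab reaches 24 mm inward and 18 mm outward of this point, 50 mm wide, 6 mm thick.
- core: dark brick core, brittle (40 N at most on V-block or tin: seat it slowly, by feel), a cylinder 26 mm in diameter, 150 mm long, about 0.17 kg (varies); origin at its centre, x along its length. It starts in the walled part of the trough; against the lip, trough level, its centre is 55 mm from the hinge towards the tab and 23 mm above it, and its last 62 mm are free for fingers.
- vblock: steel V-block, fixed: base 74 x 60 x 8 mm with two 90 degree V-notched cheeks, each 8 mm thick, centred 27 mm either side of the middle (46 mm free between), 42 mm high, 57 mm wide. Origin at the centre of its underside, x along the V. A core lying in it has its axis 45 mm above the origin, along x.
- tin: open zinc sample tin, loose, 0.5 kg: 181 x 52 mm, walls 3 mm thick, 36 mm high, but the middle 80 mm of the long sides are cut down to 5 mm for fingers. Origin at the centre of its underside, x along its length. Two 6 mm rods lie lengthwise on its floor, 16 mm apart; a core resting on them has its axis 20 mm above the origin, along x.
- brick: bystander: half-burnt brick 215 x 102 x 65 mm, origin at the centre of its underside
- calliper: bystander: blue calliper 230 mm long, 12 mm thick, lying flat, origin at the middle of its beam's underside
- jar: bystander: closed jar, 66 mm in diameter, 90 mm high, origin at the centre of its underside
Mind the look-alikes: they are no part of the job. Leave any blue or pink look-alike of the core alone.

How it is judged:
By the outcome, as a careful person would: the job done as asked, in the order asked, and still so for the second after the job is handed in, with the robot touching nothing.
It also fails if it takes over 64 s, if anything falls off the work surface, if the arm or the gripper's body presses on something with over 40 N, if the wrist force passes 120 N, or if a joint passes its speed limit or range.

## Working session

There is one attempt and no reset: what is moved stays moved. The work goes in short steps, Python scripts to look and compute and a shell command to move; the robot and the scene stay as the last step left them, time stands still between calls to the robot, and variables do not carry over. Pictures are saved under pics/ and viewed, at most 10 in all, crops included, and the job is handed in when it is done.

```bash
mkdir -p pics; ls
python3 - <<'E'
from workcell import bot
import cv2, json
s=bot.observe(); print(s)
for n in ("scene","top"):
    f=bot.grab_frame(n); cv2.imwrite(f"pics/{n}0.png",f["pixels"][:,:,::-1])
    print(n,f["fx"],f["fy"],f["cx"],f["cy"],f["extrinsics"])
E
```

```text
pics
{'clock': 0.0, 'qpos': array([ 1.12080364,  0.52201397, -0.03629373,  1.59996265,  0.02118391,
        1.02111899, -0.11278104]), 'qd': array([-0.0025211 ,  0.00110634,  0.00018114,  0.000656  ,  0.00011699,
        0.00051589,  0.00132899]), 'joint_efforts': array([-8.72481523e-04, -9.27105474e+01,  1.97957575e+00, -3.69917858e+01,
        1.78499072e-02,  8.30627483e-03,  4.93148161e-05]), 'position': array([ 0.2315212 , -0.58014854,  0.1961424 ]), 'tool_rot': array([-3.14047716e+00,  8.26473760e-05,  3.79763283e-01]), 'force': array([ 0.38897887, -0.40397054, -1.2483133 ]), 'moment': array([ 0.00883476, -0.0112853 , -0.01163852]), 'finger_force': 0.0, 'grip_width': 0.08528775720147641}
scene 449.90109875045164 449.90109875045164 279.45118132677976 212.5426407962871 [[-0.53634069  0.84383951  0.01653906  0.24090047]
 [ 0.67210367  0.43887499 -0.5963769  -0.32774074]
 [-0.51050497 -0.30874524 -0.80253415  1.53193324]
 [ 0.          0.          0.          1.        ]]
top 388.95384432454455 388.95384432454455 281.9699041128889 211.10075556378197 [[-0.02179707 -0.99920467 -0.03339048  0.09805753]
 [-0.99472962  0.02502219 -0.09943273  0.57925493]
 [ 0.10018915  0.03104716 -0.99448389  0.90069381]
 [ 0.          0.          0.          1.        ]]
```

View pics/scene0.png

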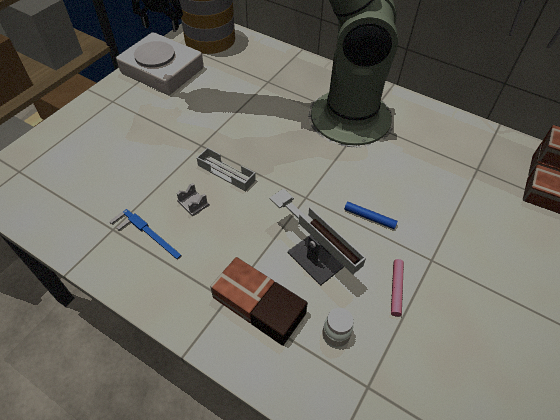

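View pics/top0.png

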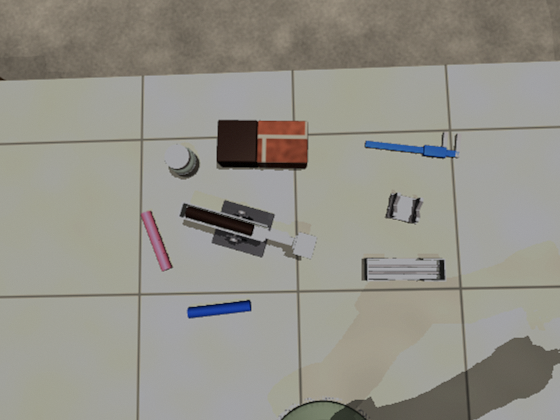

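The scene view shows the trough tilted slightly away at (325,240), with its tab at (282,200), V-block at (192,200), tin at (226,170), and pink and blue decoys. In the top view, the tab is at (304,244), the core at (220,221), the V-block at (404,207) and the tin at (403,269).

Run:
```python
import cv2
a=cv2.imread("pics/top0.png")
l=cv2.resize(a[190:270,170:330],None,fx=5,fy=5,interpolation=cv2.INTER_CUBIC)
r=cv2.resize(a[180:290,350:460],None,fx=5,fy=5,interpolation=cv2.INTER_CUBIC)
cv2.imwrite("pics/l.png",cv2.convertScaleAbs(l,alpha=1.3)); cv2.imwrite("pics/r.png",cv2.convertScaleAbs(r,alpha=1.3))
```

```text
(no output)
```

View pics/l.png

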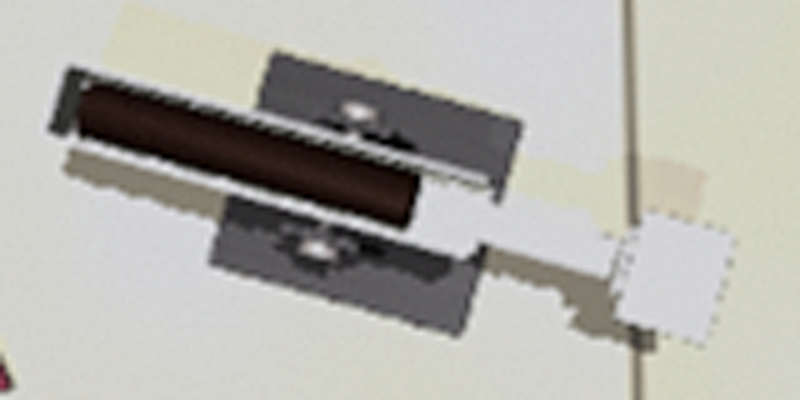

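View pics/r.png

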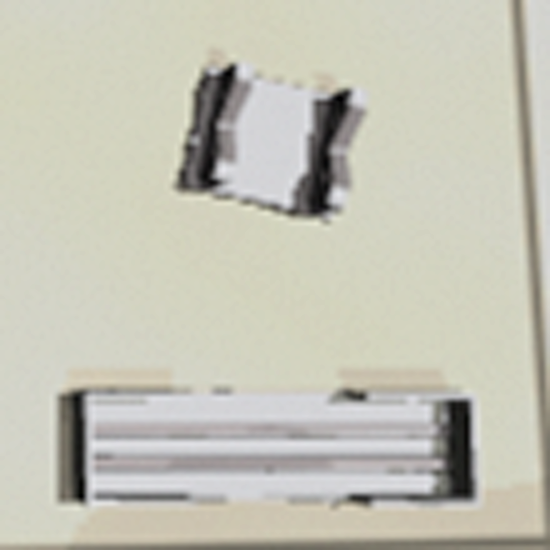

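Crops: the core's far end is at about (420,175)-(408,225) in the left crop, and the tab corners are (645,212), (735,235), (705,345) and (612,310). In the right crop, the cheek tips are (240,65)/(228,190) and (355,92)/(342,210), and the tin outline spans (60..477, 392..502). Next I cast rays and check the sizes.

```bash
cat > h.py <<'E'
import numpy as np
from workcell import bot
TOP=dict(f=388.95384432454455,cx=281.9699041128889,cy=211.10075556378197,E=np.array([[-0.02179707,-0.99920467,-0.03339048,0.09805753],[-0.99472962,0.02502219,-0.09943273,0.57925493],[0.10018915,0.03104716,-0.99448389,0.90069381],[0,0,0,1]]))
def ray(u,v,z,c=TOP):
    R,t=c["E"][:3,:3],c["E"][:3,3]; o=-R.T@t
    d=R.T@np.array([(u-c["cx"])/c["f"],(v-c["cy"])/c["f"],1]); return o+d*(z-o[2])/d[2]
def proj(p,c=TOP):
    q=c["E"][:3,:3]@np.asarray(p)+c["E"][:3,3]; return c["f"]*q[:2]/q[2]+[c["cx"],c["cy"]]
E
python3 - <<'E'
from h import *
np.set_printoptions(precision=4,suppress=True)
L=lambda x,y,z: ray((x+.5)/5-.5+170,(y+.5)/5-.5+190,z)
R=lambda x,y,z: ray((x+.5)/5-.5+350,(y+.5)/5-.5+180,z)
print("cam",-TOP["E"][:3,:3].T@TOP["E"][:3,3])
n=np.linalg.norm
tab=[L(*p,.105) for p in((645,212),(735,235),(705,345),(612,310))]
print("tab",np.mean(tab,0),[n(tab[i]-tab[i-1]) for i in range(4)])
e=[L(*p,.137) for p in((68,68),(52,132))]; print("rear",np.mean(e,0),n(e[0]-e[1]))
d=np.mean(tab,0)-np.mean(e,0); print("len (tabcentre 155+122+wall~4)",n(d[:2]),np.arctan2(d[1],d[0]))
c=[L(*p,.118) for p in((80,108),(414,200))]; print("core",c,n(c[0]-c[1]),np.arctan2(*(c[1]-c[0])[1::-1]))
v=[R(*p,.042) for p in((240,65),(228,190),(355,92),(342,210))]
print("v",np.mean(v,0),v,n(v[0]-v[1]),n(v[2]-v[3]),n(v[0]-v[2]),n(v[1]-v[3]))
t=[R(*p,.036) for p in((83,392),(477,395),(475,500),(85,502))]
print("tin",np.mean(t,0),t,n(t[0]-t[1]),n(t[1]-t[2]),n(t[0]-t[3]))
r=[R(93,432,.009),R(435,432,.009),R(93,465,.009),R(435,465,.009)];print("rods",r)
E
```

```text
cam [0.4881 0.0555 0.9566]
tab [0.4992 0.0347 0.105 ] [np.float64(0.04504189292337356), np.float64(0.04045534884623286), np.float64(0.04949539215382392), np.float64(0.0430424459959325)]
rear [0.5793 0.2957 0.137 ] 0.02818372005834544
len (tabcentre 155+122+wall~4) 0.272987765781225 -1.8687318400343447
core [array([0.5777, 0.2924, 0.118 ]), array([0.534 , 0.1466, 0.118 ])] 0.15227348649548644 -1.861745089137748
v [ 0.5815 -0.2109  0.042 ] [array([ 0.6171, -0.1889,  0.042 ]), array([ 0.5583, -0.1804,  0.042 ]), array([ 0.6029, -0.2417,  0.042 ]), array([ 0.5477, -0.2325,  0.042 ])] 0.059427302652242914 0.05599784325412329 0.054619828810298754 0.05324409243693036
tin [ 0.4386 -0.1995  0.036 ] [array([ 0.4659, -0.1101,  0.036 ]), array([ 0.4607, -0.2915,  0.036 ]), array([ 0.4126, -0.2876,  0.036 ]), array([ 0.4152, -0.1088,  0.036 ])] 0.18151202063129598 0.04818950641586857 0.050725222534794265
rods [array([ 0.4461, -0.1188,  0.009 ]), array([ 0.4428, -0.2808,  0.009 ]), array([ 0.4304, -0.1182,  0.009 ]), array([ 0.4272, -0.2799,  0.009 ])]
```

Sizes agree with the given ones: core 152 mm against 150, tin 181 x 50, cheek spacing 54. The hinge is at about (0.544,0.181), with the trough pointing along yaw -1.863. I'm heading to the tab and taking wrist views on the way.

```bash
python3 -m crank '{"travel":[[1.8,4.1,0],[3.6,8.2,0],[5.4,12.3,0],[7.2,16.4,0],[8.9,20.4,0]],"turn":[[0,0,3.5],[0,0,7],[0,0,10.5],[0,0,14],[0,0,17.2]],"gripper":[1,1,1,1,1]}' 40
python3 -m crank '{"travel":[[1.8,4.1,0],[3.6,8.2,0],[5.4,12.3,0],[7.2,16.4,0],[8.9,20.4,0]],"turn":[[0,0,3.5],[0,0,7],[0,0,10.5],[0,0,14],[0,0,17.2]],"gripper":[1,1,1,1,1]}'
python3 - <<'E'
from workcell import bot
import cv2,pickle
f=bot.grab_frame("wrist"); cv2.imwrite("pics/w1.png",f["pixels"][:,:,::-1]); pickle.dump(f,open("w1.pkl","wb")); print(bot.observe()["position"],f["fx"],f["cx"],f["cy"])
E
python3 -m crank '{"travel":[[1.8,4.1,0],[3.6,8.2,0],[5.4,12.3,0],[7.2,16.4,0],[8.8,20.4,0]],"turn":[[0,0,3.5],[0,0,7],[0,0,10.5],[0,0,14],[0,0,17.2]],"gripper":[1,1,1,1,1]}'
python3 - <<'E'
from workcell import bot
import cv2,pickle
f=bot.grab_frame("wrist"); cv2.imwrite("pics/w2.png",f["pixels"][:,:,::-1]); pickle.dump(f,open("w2.pkl","wb")); s=bot.observe(); print(s["position"],s["tool_rot"],s["force"])
E
```

```text
clock: 0.6
position: [0.321, -0.3746, 0.1966]
tool_rot: [-3.141, 0.0, 0.683]
force: [1.1, -0.2, -0.2]
grip_width: 0.0125
finger_force: 0.0
clock: 1.1
position: [0.41, -0.1707, 0.1967]
tool_rot: [3.141, 0.0, 0.983]
force: [1.8, 0.1, -0.4]
grip_width: 0.0
finger_force: 0.0
[ 0.41272737 -0.16457     0.19694871] 325.19226210127806 281.391284544698 206.44558022619844
clock: 1.65
position: [0.4981, 0.0332, 0.1966]
tool_rot: [-3.142, 0.0, 1.283]
force: [0.8, -0.6, 0.6]
grip_width: -0.0001
finger_force: 0.0
[0.49993888 0.04028111 0.19687023] [ 3.14116786 -0.0038854   1.2921618 ] [-2.66510709  9.49943545 -1.46573652]
```

View pics/w1.png

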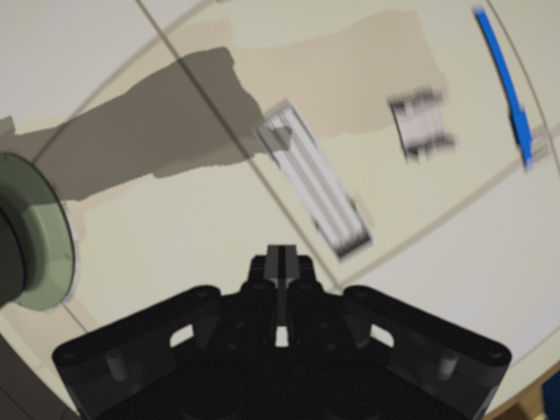

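View pics/w2.png

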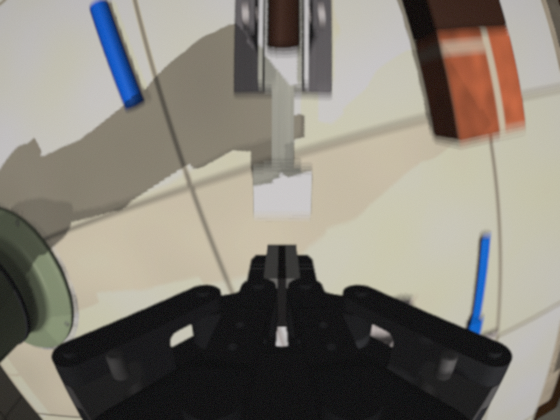

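In w2 the tab sits at about (282,192), with the tongue and core lined up above it at column 283, so the alignment is good. In w1, with some motion blur, the tin is at (315,180) and the V-block at (422,125). I'm checking these by fisheye rays.

```bash
cat >> h.py <<'E'
def fray(f,u,v,z):
    x=np.array([(u-f["cx"])/f["fx"],(v-f["cy"])/f["fy"]]); r=np.linalg.norm(x)
    c=np.r_[x/r*np.sin(r),np.cos(r)] if r>1e-9 else np.array([0,0,1.])
    E=np.asarray(f["extrinsics"]); R,t=E[:3,:3],E[:3,3]; o=-R.T@t; d=R.T@c
    return o+d*(z-o[2])/d[2]
E
python3 - <<'E'
from h import *
import pickle
np.set_printoptions(precision=4,suppress=True)
w=pickle.load(open("w2.pkl","rb"))
print("tab",fray(w,282,192,.105),"core end",fray(w,284,47,.118),"tab l/r",fray(w,253,200,.105),fray(w,311,200,.105))
w=pickle.load(open("w1.pkl","rb"))
print("tin ends",fray(w,272,113,.036),fray(w,356,246,.036))
print("v tips",[fray(w,*p,.042) for p in((391,103),(440,93),(408,158),(452,145))])
E
```

```text
tab [0.4994 0.0396 0.105 ] core end [0.5346 0.1533 0.118 ] tab l/r [0.4736 0.0399 0.105 ] [0.5212 0.0258 0.105 ]
tin ends [ 0.4419 -0.1031  0.036 ] [ 0.4398 -0.2773  0.036 ]
v tips [array([ 0.553 , -0.1601,  0.042 ]), array([ 0.6104, -0.179 ,  0.042 ]), array([ 0.5393, -0.2204,  0.042 ]), array([ 0.5942, -0.2364,  0.042 ])]
```

```bash
python3 -m crank '{"travel":[[0,0,-2],[0,0,-4],[0,0,-6],[0,0,-7.5],[0,0,-8.4]],"turn":[[0,0,0],[0,0,0],[0,0,0],[0,0,0],[0,0,0]],"gripper":[1,1,1,1,1]}'
python3 -m crank '{"travel":[[0,0,0],[0,0,-0.4],[0,0,-0.8],[0,0,-1.2],[0,0,-1.6]],"turn":[[0,0,0],[0,0,0],[0,0,0],[0,0,0],[0,0,0]],"gripper":[1,1,1,1,1]}'
python3 -m crank '{"travel":[[0,0.05,-0.4],[0,0.1,-0.8],[0,0.1,-1.2],[0,0.15,-1.5],[0,0.2,-1.8]],"turn":[[0,0,0],[0,0,0],[0,0,0],[0,0,0],[0,0,0]],"gripper":[1,1,1,1,1]}'
```

```text
clock: 2.2
position: [0.4971, 0.0314, 0.1115]
tool_rot: [-3.14, 0.001, 1.28]
force: [0.3, 0.4, 0.6]
grip_width: 0.0004
finger_force: 0.0
clock: 2.7
position: [0.4978, 0.0315, 0.0966]
tool_rot: [3.141, -0.0, 1.28]
force: [-0.5, -0.4, 0.0]
grip_width: 0.0002
finger_force: 0.0
clock: 3.2
position: [0.4977, 0.0336, 0.0784]
tool_rot: [-3.142, 0.0, 1.28]
force: [0.7, -0.4, 0.1]
grip_width: 0.0001
finger_force: 0.0
```

Run:
```python
from workcell import bot
import cv2
import numpy as np
f=bot.grab_frame("scene"); a=f["pixels"][:,:,::-1][130:290,230:400]
g=bot.grab_frame("top")["pixels"][:,:,::-1][190:270,170:330]
cv2.imwrite("pics/p1.png",np.hstack([cv2.resize(a,(425,400)),cv2.resize(g,(370,400))])); s=bot.observe();print(s["force"],s["position"])
```

```text
[ 0.40852637  0.23902494 -0.58391959] [0.49754071 0.03363964 0.0783474 ]
```

View pics/p1.png

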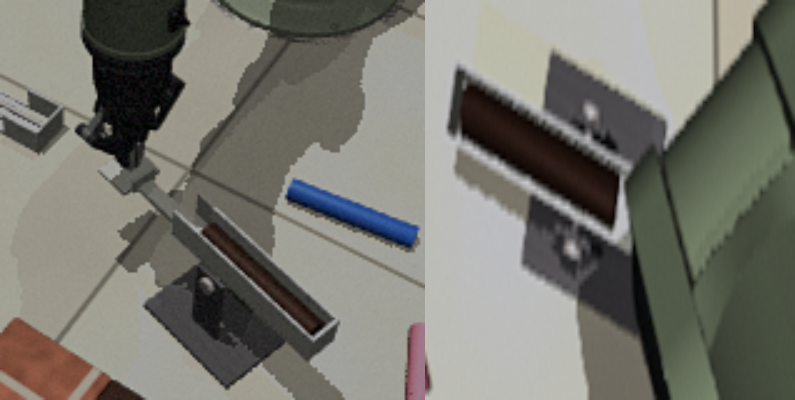

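The tool sits on the tab and the trough is tilted, with the core still at its rear end: scene crop (205,225)-(320,325). I'll press on in small steps and track the core's front end.

```bash
cat > core.py <<'E'
from h import *
f=bot.grab_frame("scene"); p=f["pixels"].astype(int)
m=(p[...,0]<100)&(p[...,0]>1.35*p[...,1])&(p[...,0]>15); m[:200]=0; m[290:]=0; m[:,:285]=0; m[:,380:]=0
v,u=np.nonzero(m); s=bot.observe()
print("core px n",len(u),"front",np.percentile(u,2),"rear",np.percentile(u,98),"mean",u.mean().round(1),v.mean().round(1),s["force"].round(1),s["position"].round(4))
E
python3 core.py
python3 -m crank '{"travel":[[0,0.05,-0.2],[0,0.1,-0.4],[0.03,0.1,-0.6],[0.04,0.15,-0.8],[0.05,0.2,-1]],"turn":[[0,0,0],[0,0,0],[0,0,0],[0,0,0],[0,0,0]],"gripper":[1,1,1,1,1]}'
python3 core.py
python3 -m crank '{"travel":[[0,0.05,-0.2],[0.03,0.1,-0.4],[0.04,0.15,-0.6],[0.05,0.2,-0.6],[0.05,0.2,-0.6]],"turn":[[0,0,0],[0,0,0],[0,0,0],[0,0,0],[0,0,0]],"gripper":[1,1,1,1,1]}'
python3 core.py
```

```text
core px n 298 front 310.94 rear 355.0 mean 333.5 241.5 [ 0.5  0.1 -0.3] [0.4976 0.0336 0.0785]
clock: 3.85
position: [0.4982, 0.0353, 0.0686]
tool_rot: [3.142, 0.0, 1.28]
force: [-0.0, -2.6, 3.3]
grip_width: -0.0003
finger_force: 1.4
core px n 315 front 311.0 rear 355.71999999999997 mean 332.8 240.8 [ 0.8 -1.9  1.7] [0.4981 0.0354 0.0683]
clock: 4.4
position: [0.4987, 0.0376, 0.0627]
tool_rot: [-3.141, 0.0, 1.28]
force: [-0.5, -2.1, 3.3]
grip_width: -0.0001
finger_force: 1.5
core px n 333 front 310.0 rear 355.0 mean 333.0 240.7 [-2.3 -2.3  2.7] [0.4987 0.0376 0.0627]
```

```bash
python3 -m crank '{"travel":[[0,0.05,-0.2],[0.03,0.1,-0.4],[0.05,0.15,-0.6],[0.06,0.2,-0.8],[0.06,0.2,-0.8]],"turn":[[0,0,0],[0,0,0],[0,0,0],[0,0,0],[0,0,0]],"gripper":[1,1,1,1,1]}'
python3 core.py
python3 -m crank '{"travel":[[0,0.05,-0.2],[0.03,0.1,-0.4],[0.05,0.15,-0.6],[0.06,0.2,-0.6],[0.06,0.2,-0.6]],"turn":[[0,0,0],[0,0,0],[0,0,0],[0,0,0],[0,0,0]],"gripper":[1,1,1,1,1]}'
python3 core.py
```

```text
clock: 4.95
position: [0.4992, 0.0396, 0.0544]
tool_rot: [-3.141, 0.0, 1.28]
force: [-0.7, -4.2, 2.4]
grip_width: -0.0002
finger_force: 1.8
core px n 332 front 310.62 rear 354.38 mean 332.3 239.2 [ 0.1 -3.5  2. ] [0.4993 0.0396 0.0545]
clock: 5.5
position: [0.4998, 0.0416, 0.0486]
tool_rot: [-3.141, 0.0, 1.28]
force: [-1.1, -3.2, 4.1]
grip_width: 0.0001
finger_force: 2.0
core px n 326 front 310.5 rear 354.5 mean 332.3 238.7 [-1.6 -2.5  4.1] [0.4998 0.0416 0.0487]
```

```bash
python3 -m crank '{"travel":[[0,0,-0.2],[0,0,-0.4],[0,0,-0.6],[0,0,-0.6],[0,0,-0.6]],"turn":[[0,0,0],[0,0,0],[0,0,0],[0,0,0],[0,0,0]],"gripper":[1,1,1,1,1]}'
python3 core.py
python3 -m crank '{"travel":[[0,0,-0.2],[0,0.05,-0.4],[0,0.1,-0.5],[0,0.1,-0.5],[0,0.1,-0.5]],"turn":[[0,0,0],[0,0,0],[0,0,0],[0,0,0],[0,0,0]],"gripper":[1,1,1,1,1]}'
python3 core.py
```

```text
clock: 6.05
position: [0.5, 0.0419, 0.0427]
tool_rot: [3.141, -0.0, 1.281]
force: [-1.7, 1.9, 4.3]
grip_width: 0.0003
finger_force: 2.1
core px n 311 front 309.2 rear 353.8 mean 331.3 237.8 [-0.6  2.2  4.3] [0.5    0.0419 0.0428]
clock: 6.6
position: [0.5001, 0.0423, 0.0377]
tool_rot: [3.141, 0.0, 1.28]
force: [3.0, -2.4, 4.4]
grip_width: 0.0002
finger_force: 3.0
core px n 317 front 309.0 rear 354.0 mean 331.1 237.7 [ 2.6 -2.8  4.6] [0.5    0.0423 0.0378]
```

Run:
```python
from h import *
import cv2
f=bot.grab_frame("scene"); C=dict(f=f["fx"],cx=f["cx"],cy=f["cy"],E=np.asarray(f["extrinsics"]))
H=np.array([.5436,.180,.095]); d=np.array([-.288,-.958,0]); z=np.array([0,0,1])
def T(x,h,t): return H+d*(x*np.cos(t)+h*np.sin(t))+z*(-x*np.sin(t)+h*np.cos(t))
for t in (0,.1,.2,.3,.4,.5): print(t,proj(T(-47,30,t)*0+T(-.047,.030,t),C).round(1),"rear top",proj(T(-.125,.042,t),C).round(1),"tab out",proj(T(.176,.01,t),C).round(1))
p=cv2.imread("pics/scene0.png")[:,:,::-1].astype(int)
m=(p[...,0]<100)&(p[...,0]>1.35*p[...,1])&(p[...,0]>15); m[:200]=0; m[290:]=0; m[:,:285]=0; m[:,380:]=0
v,u=np.nonzero(m); print(u.mean(),v.mean(),np.percentile(u,[2,98]))
a=f["pixels"][:,:,::-1][150:290,240:400]
cv2.imwrite("pics/p2.png",np.hstack([cv2.resize(cv2.imread("pics/scene0.png")[150:290,240:400],(400,350)),cv2.resize(a,(400,350))]))
```

```text
0 [335.4 242.2] rear top [360.1 261.1] tab out [274.9 192.1]
0.1 [334.7 240.2] rear top [359.4 257. ] tab out [274.8 196.3]
0.2 [333.8 238.3] rear top [358.3 252.6] tab out [275.1 200.7]
0.3 [332.8 236.3] rear top [356.7 247.9] tab out [275.9 205.3]
0.4 [331.6 234.4] rear top [354.8 243.1] tab out [277.  210.2]
0.5 [330.3 232.4] rear top [352.4 238.2] tab out [278.5 215.1]
332.94736842105266 241.32565789473685 [311. 355.]
```

View pics/p2.png

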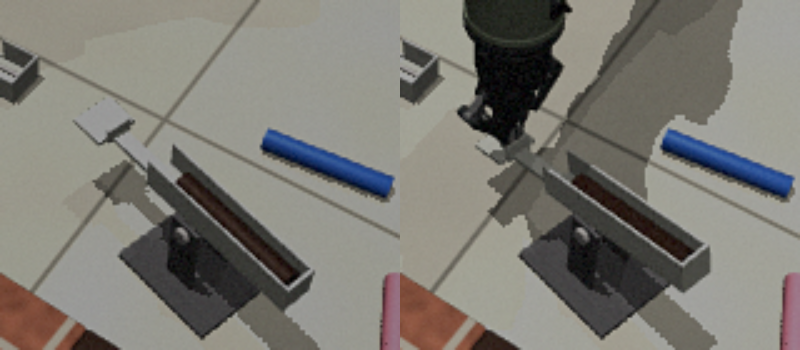

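Run:
```python
from h import *
f=bot.grab_frame("scene"); C=dict(f=f["fx"],cx=f["cx"],cy=f["cy"],E=np.asarray(f["extrinsics"]))
s=bot.observe(); P=s["position"]
for dz in (0,.01,.02,.03,.04): print(dz,proj(P+[0,0,dz],C).round(1))
g=f["pixels"].max(2)
for r in range(196,222): print(r,g[r,266:304])
```

```text
0 [282.7 214.1]
0.01 [282.8 212. ]
0.02 [282.9 209.8]
0.03 [283.  207.5]
0.04 [283.1 205.3]
196 [ 75  96  60  22  31  20  40  96  35  38 106  24  17  17  16  14   5   0
  25  10  18  19  13  10  29 128 158 153 155 153 152 155 155 152 143 118
 104 107]
197 [ 51  64  37  45  44  23  17  62  74  16  20  23  33  25  11  15  17  14
   0  16  15  12  12   2  29 165 156 156 153 154 154 153 152 156 155 151
 146 120]
198 [ 61  28  33  41  25  12   8  19  26  11   9  27  24  21  17  30  11   8
   1  11   0  21  18  17 129 160 157 152 154 153 151 153 155 153 154 155
 154 153]
199 [162  41  17  21  30  35   8   3   0   6  19  14  20  13  22  25  18   4
  15  19  37  94  21  53 164 158 156 153 154 156 154 154 152 152 152 156
 154 132]
200 [163 161  44   8  11  11  11   6  10  21   0   1  13  10  19  18  18  17
   8  11  14  60  30  55 163 155 154 155 150 153 153 151 153 154 155 155
 144 111]
201 [158 162 163  41   8   7   0  15  10  11  19  14  16  11   3   0  11  13
  21  26  28  33  37  96 164 157 151 153 152 151 153 153 152 155 157 149
 113 107]
202 [156 158 161 162 165 126  45  11   6  15   5
[... 2451 characters left out ...]
72  62  49  81 110 109 104 106  51  91 108 121 101
 104 102]
218 [155 151 154 156 154 154 156 153 156 152 158 157 156 159 161  88  89  89
  82  92  87  91  85  56  55  70  47  58 106 106 106  62  50  98 176 135
  98 101]
219 [155 154 156 154 153 154 155 155 157 153 150 159 159 160  88  84  91  86
  85  92  88  86  61  52  72  91  82  60  66  96 107  65  51  63  92 153
 152 119]
220 [156 156 155 154 156 154 150 154 157 157 157 161  87  85  88  86  86  93
  88  90  93  70  55  66  97  97  98  92  72  49  83  83  54  67  48  67
 129 172]
221 [155 154 156 155 157 154 155 156 156 160  89  89  87  88  88  91  89  88
  88  91  74  56  62  90  97  97  93  95  93  83  57  53  66  65  66  60
  54  97]
```

Run:
```python
from h import *
f=bot.grab_frame("wrist"); P=bot.observe()["position"]; E=np.asarray(f["extrinsics"])
print("cam",-E[:3,:3].T@E[:3,3], "tcp",P)
for dz in (0,.01,.02,.027,.04):
    c=E[:3,:3]@(P+[0,0,dz])+E[:3,3]; r=np.hypot(c[0],c[1]); th=np.arctan2(r,c[2]); print(dz,f["fx"]*th*c[:2]/r+[f["cx"],f["cy"]])
g=f["pixels"].max(2); print(g[200:300:3,282])
```

```text
cam [0.51812261 0.106626   0.21520637] tcp [0.50005114 0.04230627 0.03777435]
0 [283.2772213  237.20487819]
0.01 [283.3764862  243.56130945]
0.02 [283.48611303 250.60811575]
0.027 [283.56985502 256.01027287]
0.04 [283.74310339 267.24018894]
[126 125 125 126 126 126 126 128 128 126  93  88  88  89  87  87 120 123
  84  20  24  22  16  16  21  22  28  42  40  40  38  40  38  39]
```

The projection and the contact height agree: shut fingertips end about 29 mm above the reported TCP. The trough is therefore only at about 0.22 rad, so I continue down.

```bash
python3 -m crank '{"travel":[[0,0,-0.2],[0,0,-0.4],[0,0,-0.6],[0,0,-0.8],[0,0,-0.8]],"turn":[[0,0,0],[0,0,0],[0,0,0],[0,0,0],[0,0,0]],"gripper":[1,1,1,1,1]}'
python3 core.py
python3 -m crank '{"travel":[[0,0,-0.2],[0,0,-0.4],[0,0,-0.6],[0,0,-0.6],[0,0,-0.6]],"turn":[[0,0,0],[0,0,0],[0,0,0],[0,0,0],[0,0,0]],"gripper":[1,1,1,1,1]}'
python3 core.py
python3 -m crank '{"travel":[[0,0,-0.2],[0,0,-0.4],[0,0,-0.5],[0,0,-0.5],[0,0,-0.5]],"turn":[[0,0,0],[0,0,0],[0,0,0],[0,0,0],[0,0,0]],"gripper":[1,1,1,1,1]}'
python3 core.py
```

```text
clock: 7.3
position: [0.4998, 0.0429, 0.0295]
tool_rot: [-3.141, -0.0, 1.281]
force: [1.8, 0.1, 5.3]
grip_width: -0.0002
finger_force: 2.5
core px n 291 front 309.0 rear 353.0 mean 330.7 236.8 [2.1 0.2 5.3] [0.4998 0.0429 0.0296]
clock: 7.85
position: [0.4999, 0.043, 0.0237]
tool_rot: [-3.141, -0.0, 1.281]
force: [0.7, 0.6, 5.1]
grip_width: 0.0003
finger_force: 2.4
core px n 263 front 309.0 rear 352.0 mean 330.7 235.5 [1.2 1.3 5.4] [0.4999 0.043  0.0238]
clock: 8.4
position: [0.4998, 0.043, 0.0187]
tool_rot: [-3.141, -0.0, 1.281]
force: [0.8, 1.7, 6.6]
grip_width: 0.0004
finger_force: 2.5
core px n 259 front 308.16 rear 351.0 mean 329.9 235.5 [0.7 1.7 6.1] [0.4999 0.043  0.0188]
```

```bash
python3 -m crank '{"travel":[[0,0,-0.2],[0,0,-0.4],[0,0,-0.4],[0,0,-0.4],[0,0,-0.4]],"turn":[[0,0,0],[0,0,0],[0,0,0],[0,0,0],[0,0,0]],"gripper":[1,1,1,1,1]}'
python3 core.py
python3 -m crank '{"travel":[[0,0,-0.2],[0,0,-0.4],[0,0,-0.4],[0,0,-0.4],[0,0,-0.4]],"turn":[[0,0,0],[0,0,0],[0,0,0],[0,0,0],[0,0,0]],"gripper":[1,1,1,1,1]}'
python3 core.py
```

```text
clock: 8.95
position: [0.4998, 0.043, 0.0147]
tool_rot: [-3.141, -0.0, 1.281]
force: [1.1, 1.1, 5.6]
grip_width: 0.0001
finger_force: 2.6
core px n 257 front 309.0 rear 351.0 mean 329.2 235.4 [0.4 0.6 6.9] [0.4998 0.043  0.0148]
clock: 9.5
position: [0.4999, 0.0429, 0.0108]
tool_rot: [-3.141, -0.0, 1.281]
force: [0.9, 1.0, 6.3]
grip_width: 0.0
finger_force: 2.6
core px n 235 front 309.0 rear 350.32 mean 329.2 234.5 [1.  1.6 5.7] [0.4999 0.043  0.0108]
```

```bash
python3 -m crank '{"travel":[[0,0,-0.2],[0,0,-0.4],[0,0,-0.4],[0,0,-0.4],[0,0,-0.4]],"turn":[[0,0,0],[0,0,0],[0,0,0],[0,0,0],[0,0,0]],"gripper":[1,1,1,1,1]}'
python3 core.py
python3 -m crank '{"travel":[[0,0,-0.2],[0,0,-0.4],[0,0,-0.4],[0,0,-0.4],[0,0,-0.4]],"turn":[[0,0,0],[0,0,0],[0,0,0],[0,0,0],[0,0,0]],"gripper":[1,1,1,1,1]}'
python3 core.py
```

```text
clock: 10.05
position: [0.4999, 0.0429, 0.0068]
tool_rot: [-3.142, -0.0, 1.281]
force: [1.0, 0.9, 6.5]
grip_width: -0.0006
finger_force: 2.7
core px n 224 front 307.46 rear 350.0 mean 328.0 234.2 [0.4 1.1 6.4] [0.4998 0.0429 0.0068]
clock: 10.6
position: [0.4998, 0.0428, 0.0028]
tool_rot: [-3.141, -0.0, 1.281]
force: [0.7, 0.7, 7.0]
grip_width: -0.0001
finger_force: 2.8
core px n 217 front 307.0 rear 349.0 mean 327.5 233.6 [-0.   1.2  6.9] [0.4999 0.0429 0.0028]
```

```bash
python3 -m crank '{"travel":[[0,0,-0.1],[0,0,-0.2],[0,0,-0.3],[0,0,-0.3],[0,0,-0.3]],"turn":[[0,0,0],[0,0,0],[0,0,0],[0,0,0],[0,0,0]],"gripper":[1,1,1,1,1]}'
python3 core.py
python3 -m crank '{"travel":[[0,0,-0.1],[0,0,-0.2],[0,0,-0.3],[0,0,-0.3],[0,0,-0.3]],"turn":[[0,0,0],[0,0,0],[0,0,0],[0,0,0],[0,0,0]],"gripper":[1,1,1,1,1]}'
python3 core.py
python3 - <<'E'
from workcell import bot
import cv2
import numpy as np
f=bot.grab_frame("scene"); a=f["pixels"][:,:,::-1][170:290,250:390]
g=bot.grab_frame("wrist")["pixels"][:,:,::-1][0:280,140:420]
cv2.imwrite("pics/p3.png",np.hstack([cv2.resize(a,(467,400)),cv2.resize(g,(330,400))]))
E
```

```text
clock: 11.15
position: [0.4999, 0.0429, -0.0002]
tool_rot: [-3.142, -0.0, 1.281]
force: [0.5, 0.9, 6.5]
grip_width: 0.0001
finger_force: 2.7
core px n 210 front 305.0 rear 346.0 mean 325.4 232.7 [1.1 1.2 7.8] [ 4.998e-01  4.290e-02 -2.000e-04]
clock: 11.7
position: [0.4998, 0.0428, -0.0033]
tool_rot: [-3.141, -0.0, 1.281]
force: [0.9, 0.5, 5.9]
grip_width: 0.0
finger_force: 2.4
core px n 156 front 286.1 rear 328.9 mean 311.8 227.9 [ 0.7 -0.2  4.7] [ 0.4998  0.0428 -0.0033]
```

View pics/p3.png

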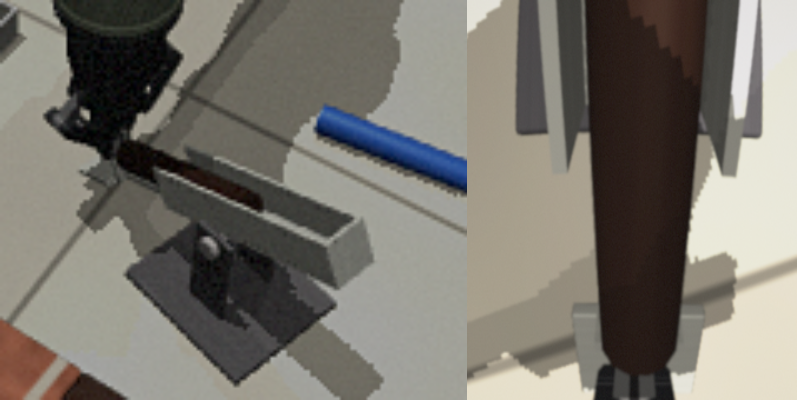

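The core has slid right down to the lip: the scene crop shows it at (120,150)-(260,205), and the wrist view shows its end against the lip. Now I ease the trough back up, following its arc outward.

```bash
python3 -m crank '{"travel":[[0,-0.1,0.3],[0,-0.1,0.7],[-0.05,-0.2,1.1],[-0.05,-0.2,1.5],[-0.05,-0.3,2]],"turn":[[0,0,0],[0,0,0],[0,0,0],[0,0,0],[0,0,0]],"gripper":[1,1,1,1,1]}'
python3 -m crank '{"travel":[[0,-0.1,0.5],[0,-0.1,1],[-0.05,-0.2,1.5],[-0.05,-0.2,2],[-0.1,-0.3,2.5]],"turn":[[0,0,0],[0,0,0],[0,0,0],[0,0,0],[0,0,0]],"gripper":[1,1,1,1,1]}'
python3 -m crank '{"travel":[[0,-0.1,0.5],[0,-0.1,1],[-0.05,-0.2,1.4],[-0.05,-0.2,1.7],[-0.05,-0.2,2]],"turn":[[0,0,0],[0,0,0],[0,0,0],[0,0,0],[0,0,0]],"gripper":[1,1,1,1,1]}'
python3 -m crank '{"travel":[[0,0,0.3],[0,0,0.6],[0,0,0.9],[0,0,1.2],[0,0,1.5]],"turn":[[0,0,0],[0,0,0],[0,0,0],[0,0,0],[0,0,0]],"gripper":[1,1,1,1,1]}'
python3 -m crank '{"travel":[[0,0,0.3],[0,0,0.6],[0,0,1.2],[0,0,2.0],[0,0,3]],"turn":[[0,0,0],[0,0,0],[0,0,0],[0,0,0],[0,0,0]],"gripper":[1,1,1,1,1]}'
python3 core.py
```

```text
clock: 12.35
position: [0.4988, 0.039, 0.0169]
tool_rot: [-3.141, 0.001, 1.28]
force: [-1.7, -2.8, 2.2]
grip_width: 0.0
finger_force: 1.9
clock: 12.85
position: [0.4987, 0.0368, 0.0422]
tool_rot: [3.141, -0.001, 1.281]
force: [1.3, -0.9, 2.1]
grip_width: -0.0004
finger_force: 1.2
clock: 13.35
position: [0.498, 0.0346, 0.0619]
tool_rot: [3.141, -0.0, 1.28]
force: [1.2, 0.5, 1.7]
grip_width: 0.0001
finger_force: 0.7
clock: 13.85
position: [0.4977, 0.0344, 0.0768]
tool_rot: [-3.141, 0.0, 1.28]
force: [0.2, 0.3, 0.6]
grip_width: -0.0
finger_force: 0.0
clock: 14.35
position: [0.4978, 0.0346, 0.1074]
tool_rot: [-3.141, 0.0, 1.28]
force: [0.0, -0.7, 0.4]
grip_width: -0.0002
finger_force: 0.0
core px n 252 front 290.0 rear 328.0 mean 310.3 221.5 [1.2 0.  2.2] [0.4986 0.0347 0.1089]
```

```bash
python3 -m crank '{"travel":[[0,0,3],[0.3,1,6],[0.8,2.4,8],[1.2,3.6,9],[1.5,4.6,9]],"turn":[[0,0,0],[0,0,0],[0,0,0],[0,0,0],[0,0,0]],"gripper":[0,0,0,0,0]}'
python3 -m crank '{"travel":[[0,0,0],[0,0,0],[0,0,0],[0,0,0],[0,0,0]],"turn":[[0,0,0],[0,0,0],[0,0,0],[0,0,0],[0,0,0]],"gripper":[0,0,0,0,0]}'
python3 - <<'E'
from h import *
import cv2
np.set_printoptions(precision=4,suppress=True)
f=bot.grab_frame("wrist"); s=bot.observe(); print(s["position"],s["tool_rot"])
p=f["pixels"].astype(int); m=(p[...,0]<110)&(p[...,0]>1.3*p[...,2])&(p[...,0]>p[...,1]*1.2)&(p[...,0]>20)
m[:, :200]=0; m[:,370:]=0
for r in range(10,260,25):
    c=np.nonzero(m[r])[0]
    if len(c)>5: a,b=fray(f,c.min(),r,.118),fray(f,c.max(),r,.118); print(r,c.min(),c.max(),(a+b)/2,np.linalg.norm(a-b))
t=f["pixels"][0:300,130:430,::-1]
h=bot.grab_frame("top")["pixels"][190:270,170:330,::-1]
cv2.imwrite("pics/p4.png",np.hstack([cv2.resize(t,(400,400)),cv2.resize(h,(400,400))]))
E
```

```text
clock: 14.9
position: [0.5136, 0.0814, 0.1977]
tool_rot: [3.14, -0.001, 1.28]
force: [0.2, -0.2, -0.9]
grip_width: 0.0722
finger_force: 0.0
clock: 15.4
position: [0.5127, 0.0801, 0.1964]
tool_rot: [-3.141, 0.0, 1.28]
force: [-0.1, 1.0, 0.4]
grip_width: 0.0854
finger_force: 0.0
[0.5128 0.0803 0.1965] [-3.1414  0.0002  1.28  ]
60 269 298 [0.5461 0.1899 0.118 ] 0.02244964335420928
85 269 297 [0.5399 0.1708 0.118 ] 0.021659923038321777
110 268 296 [0.5335 0.152  0.118 ] 0.02173121268903413
135 268 295 [0.5275 0.1333 0.118 ] 0.02110607574610888
160 268 295 [0.5218 0.1143 0.118 ] 0.02134302420329482
185 268 295 [0.516  0.0949 0.118 ] 0.021669809508024152
210 267 295 [0.5097 0.0751 0.118 ] 0.02291335822188346
```

View pics/p4.png

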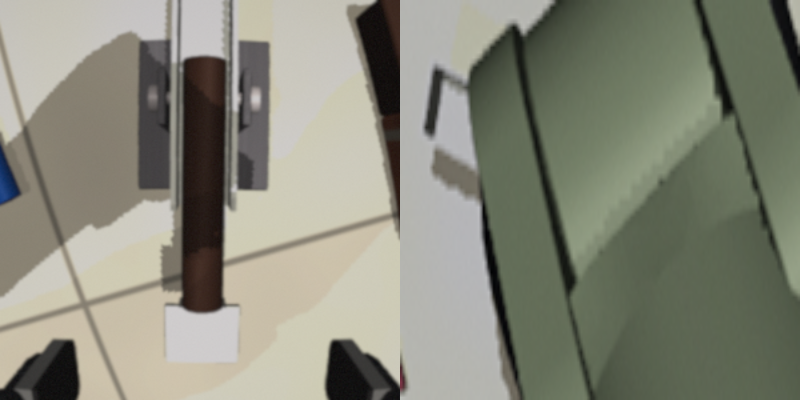

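The core lies against the lip on a level trough, lined up under the open fingers, whose inner tip corners are at crop (75,345) and (330,345). I use the 85 mm opening to find where the open tips actually are.

Run:
```python
from h import *
from scipy.spatial.transform import Rotation as Ro
f=bot.grab_frame("wrist"); s=bot.observe(); P=s["position"]; R=Ro.from_euler("xyz",s["tool_rot"]).as_matrix()
g=f["pixels"].max(2)
for u in (175,180,185,376,380,385): 
    c=g[235:310,u]; i=np.nonzero(c<60)[0]; print(u, 235+i[0] if len(i) else None, end="; ")
print()
for v in (258,265,275,285): print(v,"inner edges",[np.nonzero(g[v,150:281]<60)[0].max()+150 if (g[v,150:281]<60).any() else None, np.nonzero(g[v,281:420]<60)[0].min()+281 if (g[v,281:420]<60).any() else None])
for z in (.196,.206,.216,.226,.236,.246,.256): print(z,"tool-frame mm of inner tips:",[(R.T@(fray(f,u,259,z)-P)*1e3).round(1) for u in(186,377.5)])
```

```text
175 257; 180 256; 185 260; 376 274; 380 256; 385 256; 
258 inner edges [np.int64(184), np.int64(379)]
265 inner edges [np.int64(185), np.int64(377)]
275 inner edges [np.int64(187), np.int64(376)]
285 inner edges [np.int64(188), np.int64(375)]
0.196 tool-frame mm of inner tips: [array([-15.3, -60. ,   0.7]), array([-15.3,  58.3,   0.7])]
0.206 tool-frame mm of inner tips: [array([-10.7, -56.7,  -9.3]), array([-10.7,  54.9,  -9.3])]
0.216 tool-frame mm of inner tips: [array([ -6.1, -53.4, -19.3]), array([ -6.1,  51.6, -19.3])]
0.226 tool-frame mm of inner tips: [array([ -1.5, -50.1, -29.3]), array([ -1.5,  48.3, -29.3])]
0.236 tool-frame mm of inner tips: [array([  3.1, -46.8, -39.3]), array([  3.2,  44.9, -39.3])]
0.246 tool-frame mm of inner tips: [array([  7.7, -43.5, -49.3]), array([  7.8,  41.6, -49.3])]
0.256 tool-frame mm of inner tips: [array([ 12.3, -40.2, -59.3]), array([ 12.4,  38.3, -59.4])]
```

Open tips are about 45 mm behind the reported TCP, which fits 29 mm shut plus the 13 mm swing. I'll treat the real tip as being at the reported TCP plus 29 mm. Now descend and grip the end.

```bash
python3 - <<'E'
from h import *
f=bot.grab_frame("wrist"); P=bot.observe()["position"]
p=f["pixels"].astype(int); m=(p[...,0]<110)&(p[...,0]>1.3*p[...,2])&(p[...,0]>p[...,1]*1.2)&(p[...,0]>20)
r=np.nonzero(m[:,276:290].sum(1)>10)[0]; print("rows",r.min(),r.max())
a=fray(f,284,r.min(),.128); b=fray(f,281,r.max(),.124); print("rear",a,"front",b,"len",np.linalg.norm(a-b),"tcp-rear",np.linalg.norm((a-P)[:2]),"tcp-front",np.linalg.norm((b-P)[:2]))
E
python3 -m crank '{"travel":[[-0.05,0,-2],[-0.1,0,-4.5],[-0.15,0,-7],[-0.15,0,-9],[-0.15,0,-10]],"turn":[[0,0,-0.3],[0,0,-0.8],[0,0,-0.8],[0,0,-0.8],[0,0,-0.8]],"gripper":[0,0,0,0,0]}'
python3 -m crank '{"travel":[[0,0,-0.7],[0,0,-1.4],[0,0,-2],[0,0,-2.5],[0,0,-2.7]],"turn":[[0,0,0],[0,0,0],[0,0,0],[0,0,0],[0,0,0]],"gripper":[0,0,0,0,0]}'
```

```text
rows 44 232
rear [0.54957572 0.20039237 0.128     ] front [0.50495611 0.05896698 0.124     ] len 0.1483511129295924 tcp-rear 0.12548130243923472 tcp-front 0.022847517083801228
clock: 16.1
position: [0.5107, 0.0804, 0.0952]
tool_rot: [-3.14, 0.001, 1.267]
force: [-0.5, 0.3, 0.9]
grip_width: 0.0855
finger_force: 0.0
clock: 16.6
position: [0.5114, 0.0805, 0.0695]
tool_rot: [3.142, 0.0, 1.266]
force: [0.2, -0.6, -0.3]
grip_width: 0.0854
finger_force: 0.0
```

Core length 148 mm (150 given), and the grip point is about 51 mm from its centre. Closing.

```bash
python3 -m crank '{"travel":[[0,0,0],[0,0,0],[0,0,0],[0,0,0],[0,0,0]],"turn":[[0,0,0],[0,0,0],[0,0,0],[0,0,0],[0,0,0]],"gripper":[1,1,1,1,1]}' 50
python3 -m crank '{"travel":[[0,0,0],[0,0,0],[0,0,0.2],[0,0,0.5],[0,0,1]],"turn":[[0,0,0],[0,0,0],[0,0,0],[0,0,0],[0,0,0]],"gripper":[1,1,1,1,1]}'
```

```text
clock: 17.1
position: [0.5115, 0.0805, 0.0699]
tool_rot: [3.141, -0.0, 1.266]
force: [-0.7, -0.6, 1.1]
grip_width: 0.0244
finger_force: 48.8
clock: 17.6
position: [0.5111, 0.0806, 0.0798]
tool_rot: [-3.141, 0.0, 1.267]
force: [0.5, 1.1, -3.2]
grip_width: 0.0244
finger_force: 49.2
```

```bash
python3 -m crank '{"travel":[[0,0,1],[0,0,2],[0,0,3.5],[0,0,5],[0,0,6]],"turn":[[0,0,0],[0,0,0],[0,0,0],[0,0,0],[0,0,0]],"gripper":[1,1,1,1,1]}'
python3 - <<'E'
from h import *
import cv2
p=cv2.imread("pics/top0.png")[185:232,380:430].astype(int)
for r in range(5,42): print(r+185," ".join("%3d"%x for x in p[r,4:46].max(1)))
print()
d=p[...,2]-p[...,0]
for r in range(5,42): print(r+185," ".join("%2d"%x for x in d[r,4:46]))
E
```

```text
clock: 18.1
position: [0.5118, 0.0805, 0.1414]
tool_rot: [3.14, -0.0, 1.266]
force: [0.2, 0.1, -2.4]
grip_width: 0.0246
finger_force: 49.3
190 162 162 163 162 163 162 162 157 151 150 155 161 163 162 161 162 162 161 162 161 162 161 162 162 162 162 162 163 162 162 162 162 162 163 163 161 163 162 163 161 162 162
191 161 163 162 164 162 162 164 158 153 155 153 159 167 164 162 163 162 162 161 162 162 162 161 162 162 163 162 162 162 163 162 163 163 163 163 162 162 162 162 162 162 163
192 161 162 164 162 163 162 162 152 140 147 157 148 132 148 164 162 162 162 161 162 162 161 163 162 161 162 163 162 162 162 161 163 163 163 162 162 162 165 161 162 162 161
193 163 164 161 162 163 165 143 136 141 140 136  93  38 123 170 167 162 163 162 163 162 163 162 162 161 162 163 162 163 163 163 163 163 163 164 163 162 163 162 163 163 162
194 163 161 161 162 162 167 113 102 146 124  65   9  29 130 172 168 157 146 154 163 163 162 163 162 162 162 163 163 160 158 158 160 160 162 162 162 162 162 162 162 163 162
195 162 162 163 163 165 153  88  48  73  50  21  11  36 117 156 158 148 137 149 160 157 152 153 163 1
[... 9513 characters left out ...]
 3  3  2  1 -1 -1  0  0  0  4  9 14 13 12 12 13 13
222 17 16 16 16 16 17 15 17 16 16 17 16 16 16 16 17 17 16 16 17 15 13 13 11  9  7  7  5  1  1  1 -1  1  8 13 13 13 13 12 13 12 12
223 16 16 16 17 17 16 17 17 16 16 15 16 16 17 15 17 16 16 16 15 16 15 15 14 15 14 12 11 10 10  5  1  5 12 14 12 13 13 13 12 13 13
224 17 16 16 16 16 16 16 16 16 16 17 15 16 17 16 16 15 17 17 16 16 16 15 16 17 15 14 13 16 14 13 12 14 14 13 14 13 13 13 12 13 12
225 15 16 16 17 15 17 16 16 16 16 16 16 17 16 17 16 16 15 16 17 16 16 15 14 14 14 14 13 14 14 15 13 14 14 14 13 14 13 13 12 11 12
226 16 16 16 17 16 16 16 16 16 16 17 16 16 16 16 16 16 16 16 17 17 16 16 16 15 15 15 15 15 14 14 13 14 14 14 14 13 14 14 14 13 14
```

Run:
```python
from h import *
np.set_printoptions(precision=4,suppress=True)
B=np.array([ray(384+c,r,.002) for c,r in((8,218),(13,219.05),(17,220),(24,221.85),(30,223.1))])
L=np.array([ray(384+c,r,.002) for c,r in((6.6,194),(5.1,199),(4.6,203),(3,209),(2.5,212),(1.8,214))])
T=np.array([ray(384+c,r,.008) for c,r in((19,195.5),(20,195.9),(24,196.6),(26,197))])
K=np.array([ray(384+c,r,.042) for c,r in((39.1,199.5),(35.2,219))])
def fit(P): c=P.mean(0)[:2]; u=np.linalg.svd(P[:,:2]-c)[2][0]; return c,u
for P in(B,L,T,K): c,u=fit(P); print(c,np.arctan2(u[1],u[0])%np.pi)
yaw=np.mean([np.arctan2(*(fit(B)[1][::-1]))%np.pi, np.arctan2(*(fit(L)[1][::-1]))%np.pi-np.pi/2])
for yw in (yaw,):
    a=np.array([np.cos(yw),np.sin(yw)]); b=np.array([-a[1],a[0]])
    B_,T_,L_,K_=B[:,:2].mean(0)@b,T[:,:2].mean(0)@b,L[:,:2].mean(0)@a,K[:,:2].mean(0)@a
    print("yaw",yw,"width",B_-T_,"len base-left to cheek-right (68)",L_-K_)
    lat=(B_+T_)/2; lon=(L_-.037+K_+.031)/2
    C=a*lon+b*lat; print("centre",C, "grip TCP target", C-.051*a)
```

```text
[ 0.5541 -0.2077] 1.3096715927190208
[ 0.5924 -0.1746] 2.8710591074470537
[ 0.6124 -0.2184] 1.3390808605598818
[ 0.5765 -0.2414] 2.8917716808364626
yaw 1.304967186685589 width 0.059039327427235166 len base-left to cheek-right (68) 0.06868650633038687
centre [ 0.5838 -0.211 ] grip TCP target [ 0.5704 -0.2602]
```

V-block: centre (0.584,-0.211), yaw 1.31, with checks of width 59 (60) and length 68.7 (68). Carrying the core there.

```bash
python3 -m crank '{"travel":[[0.3,-2,0],[0.9,-5,0],[1.5,-8.7,0],[2.2,-12.7,0],[2.9,-16.7,0]],"turn":[[0,0,0.2],[0,0,0.5],[0,0,0.8],[0,0,1.2],[0,0,1.5]],"gripper":[1,1,1,1,1]}'
python3 -m crank '{"travel":[[0.7,-4,0],[1.4,-8,0],[2.1,-12,0],[2.7,-15.5,0],[3.0,-17.4,0]],"turn":[[0,0,0.3],[0,0,0.6],[0,0,0.8],[0,0,1],[0,0,1]],"gripper":[1,1,1,1,1]}'
python3 -m crank '{"travel":[[0,0,0],[0,0,-1],[0,0,-2.5],[0,0,-4],[0,0,-5]],"turn":[[0,0,0],[0,0,0],[0,0,0],[0,0,0],[0,0,0]],"gripper":[1,1,1,1,1]}'
python3 - <<'E'
from h import *
f=bot.grab_frame("wrist"); s=bot.observe(); print(s["position"],s["tool_rot"],s["force"])
p=f["pixels"].astype(int); m=(p[...,0]<120)&(p[...,0]>1.3*p[...,2])&(p[...,0]>p[...,1]*1.2)&(p[...,0]>15)
m[:, :200]=0; m[:,370:]=0
z=s["position"][2]+.0485; A=[]
for r in range(0,270,20):
    c=np.nonzero(m[r])[0]
    if len(c)>5: a,b=fray(f,c.min(),r,z),fray(f,c.max(),r,z); A.append((a+b)/2); print(r,c.min(),c.max(),((a+b)/2).round(4),np.linalg.norm(a-b).round(4))
t=f["pixels"].max(2); print(np.nonzero(m[:,276:290].sum(1)>10)[0][[0,-1]])
E
```

```text
clock: 18.6
position: [0.5404, -0.0881, 0.1403]
tool_rot: [3.141, 0.0, 1.293]
force: [1.0, 0.3, -1.6]
grip_width: 0.0239
finger_force: 49.3
clock: 19.1
position: [0.5699, -0.2641, 0.1399]
tool_rot: [3.142, 0.001, 1.307]
force: [-0.4, 0.2, -1.6]
grip_width: 0.024
finger_force: 49.3
clock: 19.6
position: [0.5697, -0.2595, 0.0876]
tool_rot: [-3.14, -0.0, 1.311]
force: [0.6, -0.4, -2.7]
grip_width: 0.0242
finger_force: 49.4
[ 0.56919639 -0.25944585  0.08648514] [-3.13824090e+00 -5.27730024e-04  1.31097935e+00] [-1.07381849  0.29587611 -4.96777975]
0 255 312 [ 0.5997 -0.146   0.135 ] 0.0229
20 254 312 [ 0.5972 -0.1546  0.135 ] 0.0231
40 254 312 [ 0.5949 -0.163   0.135 ] 0.023
60 253 312 [ 0.5926 -0.1711  0.135 ] 0.0233
80 253 313 [ 0.5907 -0.1791  0.135 ] 0.0236
100 253 312 [ 0.5884 -0.1869  0.135 ] 0.0233
120 253 312 [ 0.5864 -0.1946  0.135 ] 0.0234
140 253 312 [ 0.5843 -0.2024  0.135 ] 0.0235
160 253 311 [ 0.582  -0.2102  0.135 ] 0.0234
180 253 311 [ 0.5799 -0.2181  0.135 ] 0.0236
200 254 310 [ 0.5778 -0.2262  0.135 ] 0.0231
220 254 309 [ 0.5754 -0.2345  0.135 ] 0.0231
240 254 308 [ 0.5728 -0.2432  0.135 ] 0.0232
260 253 309 [ 0.5704 -0.2523  0.135 ] 0.0246
[  0 330]
```

```bash
python3 -m crank '{"travel":[[0,0,-1],[0,0,-2.5],[0,0,-4],[0,0,-5.5],[0,0,-6.5]],"turn":[[0,0,0],[0,0,0],[0,0,0],[0,0,0],[0,0,0]],"gripper":[1,1,1,1,1]}'
python3 -m crank '{"travel":[[0,0,0],[0,0,-0.2],[0,0,-0.4],[0,0,-0.7],[0,0,-1.0]],"turn":[[0,0,0],[0,0,0],[0,0,0],[0,0,0],[0,0,0]],"gripper":[1,1,1,1,1]}'
python3 -m crank '{"travel":[[0,0,-0.1],[0,0,-0.2],[0,0,-0.3],[0,0,-0.4],[0,0,-0.5]],"turn":[[0,0,0],[0,0,0],[0,0,0],[0,0,0],[0,0,0]],"gripper":[1,1,1,1,1]}'
```

```text
clock: 20.15
position: [0.5698, -0.2602, 0.0228]
tool_rot: [-3.14, -0.0, 1.31]
force: [0.1, 0.1, -1.7]
grip_width: 0.0245
finger_force: 49.4
clock: 20.65
position: [0.5706, -0.2606, 0.0148]
tool_rot: [3.141, 0.0, 1.31]
force: [-0.1, -0.8, -0.8]
grip_width: 0.0244
finger_force: 49.4
clock: 21.15
position: [0.5704, -0.2605, 0.0097]
tool_rot: [3.142, -0.0, 1.31]
force: [-0.1, -0.0, -2.1]
grip_width: 0.024
finger_force: 49.4
```

```bash
python3 -m crank '{"travel":[[0,0,-0.1],[0,0,-0.2],[0,0,-0.3],[0,0,-0.4],[0,0,-0.5]],"turn":[[0,0,0],[0,0,0],[0,0,0],[0,0,0],[0,0,0]],"gripper":[1,1,1,1,1]}'
python3 -m crank '{"travel":[[0,0,-0.1],[0,0,-0.2],[0,0,-0.3],[0,0,-0.4],[0,0,-0.4]],"turn":[[0,0,0],[0,0,0],[0,0,0],[0,0,0],[0,0,0]],"gripper":[1,1,1,1,1]}'
```

```text
clock: 21.65
position: [0.5704, -0.2604, 0.0046]
tool_rot: [3.142, -0.0, 1.31]
force: [0.4, 0.3, -1.5]
grip_width: 0.0245
finger_force: 49.4
clock: 22.15
position: [0.5703, -0.2604, 0.0005]
tool_rot: [-3.141, -0.0, 1.31]
force: [0.6, -0.6, -2.0]
grip_width: 0.0243
finger_force: 49.4
```

```bash
python3 -m crank '{"travel":[[0,0,-0.05],[0,0,-0.1],[0,0,-0.15],[0,0,-0.2],[0,0,-0.2]],"turn":[[0,0,0],[0,0,0],[0,0,0],[0,0,0],[0,0,0]],"gripper":[1,1,1,1,1]}'
python3 -m crank '{"travel":[[0,0,-0.05],[0,0,-0.1],[0,0,-0.15],[0,0,-0.2],[0,0,-0.2]],"turn":[[0,0,0],[0,0,0],[0,0,0],[0,0,0],[0,0,0]],"gripper":[1,1,1,1,1]}'
```

```text
clock: 22.65
position: [0.5704, -0.2604, -0.0014]
tool_rot: [-3.142, -0.0, 1.31]
force: [-0.5, 0.9, -2.0]
grip_width: 0.0243
finger_force: 49.4
clock: 23.15
position: [0.5708, -0.2607, -0.003]
tool_rot: [3.141, 0.0, 1.31]
force: [0.6, -1.2, 4.3]
grip_width: 0.0241
finger_force: 50.1
```

Contact came at TCP -0.003 with about 6 N, where predicted (-0.0035). One more half-millimetre, then release.

```bash
python3 -m crank '{"travel":[[0,0,-0.02],[0,0,-0.04],[0,0,-0.05],[0,0,-0.05],[0,0,-0.05]],"turn":[[0,0,0],[0,0,0],[0,0,0],[0,0,0],[0,0,0]],"gripper":[1,1,1,1,1]}'
python3 - <<'E'
from workcell import bot
s=bot.observe(); print(s["force"],s["moment"],s["position"],s["tool_rot"])
E
```

```text
clock: 23.65
position: [0.571, -0.2607, -0.0033]
tool_rot: [3.14, 0.0, 1.31]
force: [1.3, -1.6, 7.0]
grip_width: 0.0243
finger_force: 50.3
[ 1.276851   -1.59492047  7.0481249 ] [-0.07586095 -0.05585315  0.05879144] [ 0.57095026 -0.26070385 -0.00325146] [3.14036640e+00 1.92495957e-04 1.30997677e+00]
```

```bash
python3 -m crank '{"travel":[[0,0,0],[0,0,0],[0,0,0],[0,0,0],[0,0,0]],"turn":[[0,0,0],[0,0,0],[0,0,0],[0,0,0],[0,0,0]],"gripper":[0.6,0.5,0.3,0.1,0]}' 20
python3 -m crank '{"travel":[[0,0,0],[0,0,1],[0,0,3],[0,0,5.5],[0,0,8]],"turn":[[0,0,0],[0,0,0],[0,0,0],[0,0,0],[0,0,0]],"gripper":[0,0,0,0,0]}'
python3 -m crank '{"travel":[[0,0,1],[0,0,2],[0,0,2],[0,0,2],[0,0,2]],"turn":[[0,0,0],[0,0,0],[0,0,0],[0,0,0],[0,0,0]],"gripper":[0,0,0,0,0]}'
cat > line.py <<'E'
from h import *
import sys
def meas(zc):
    f=bot.grab_frame("wrist"); s=bot.observe(); print(s["position"].round(4),s["tool_rot"].round(4),s["force"].round(1))
    p=f["pixels"].astype(int); m=(p[...,0]<130)&(p[...,0]>1.3*p[...,2])&(p[...,0]>p[...,1]*1.2)&(p[...,0]>15)
    m[:, :180]=0; m[:,390:]=0; m[300:]=0
    import cv2
    n,l,st,_=cv2.connectedComponentsWithStats(m.astype(np.uint8)); k=1+st[1:,4].argmax(); m=l==k; A=[]
    rows=np.nonzero(m.any(1))[0]; print("rows",rows[[0,-1]])
    for r in range(rows[0]+6,rows[-1]-6,3):
        c=np.nonzero(m[r])[0]; A.append((fray(f,c.min(),r,zc)+fray(f,c.max(),r,zc))/2)
    A=np.array(A); c=A.mean(0); u=np.linalg.svd(A-c)[2][0]; u*=np.sign(u[1])
    mid=lambda r: (np.nonzero(m[r])[0].min()+np.nonzero(m[r])[0].max())/2
    a,b=fray(f,mid(rows[0]+3),rows[0]-.5,zc+.004),fray(f,mid(rows[-1]-3),rows[-1]+.5,zc+.004)
    print("yaw",np.arctan2(u[1],u[0]).round(4),"ends",a.round(4),b.round(4),"len",np.linalg.norm(a-b).round(4),"mid",((a+b)/2).round(4),"line pt",c.round(4))
    return f
if __name__=="__main__": meas(float(sys.argv[1]))
E
python3 line.py .045
```

```text
clock: 24.15
position: [0.5703, -0.2604, -0.0039]
tool_rot: [-3.141, -0.0, 1.31]
force: [0.6, -0.7, 0.2]
grip_width: 0.0836
finger_force: 0.0
clock: 24.65
position: [0.5703, -0.2604, 0.0777]
tool_rot: [-3.142, -0.0, 1.31]
force: [0.1, -0.3, -0.3]
grip_width: 0.0856
finger_force: 0.0
clock: 25.15
position: [0.5699, -0.2603, 0.0952]
tool_rot: [-3.14, -0.0, 1.31]
force: [0.8, 0.0, 0.3]
grip_width: 0.0857
finger_force: 0.0
[ 0.57   -0.2603  0.0953] [-3.1403e+00 -2.0000e-04  1.3102e+00] [-0.3 -0.7  0.1]
rows [ 33 246]
yaw 1.3179 ends [ 0.6023 -0.1358  0.049 ] [ 0.5639 -0.2843  0.049 ] len 0.1534 mid [ 0.5831 -0.21    0.049 ] line pt [ 0.5838 -0.2081  0.045 ]
```

The core lies in the V at (0.583,-0.210), yaw 1.315, and the hand is clear of it. Re-gripping at the middle, a little higher so the tips stay clear of the tin's low sides.

```bash
python3 -m crank '{"travel":[[0.3,1.2,0],[0.7,2.7,0],[1.1,4.2,0],[1.3,5,0],[1.3,5,0]],"turn":[[0,0,0.3],[0,0,0.3],[0,0,0.3],[0,0,0.3],[0,0,0.3]],"gripper":[0,0,0,0,0]}'
python3 -m crank '{"travel":[[0,0,-1.5],[0,0,-3.5],[0,0,-5.5],[0,0,-7.2],[0,0,-8.2]],"turn":[[0,0,0],[0,0,0],[0,0,0],[0,0,0],[0,0,0]],"gripper":[0,0,0,0,0]}'
python3 -m crank '{"travel":[[0,0,-0.4],[0,0,-0.8],[0,0,-1.1],[0,0,-1.1],[0,0,-1.1]],"turn":[[0,0,0],[0,0,0],[0,0,0],[0,0,0],[0,0,0]],"gripper":[0,0,0,0,0]}'
```

```text
clock: 25.7
position: [0.584, -0.2083, 0.0963]
tool_rot: [3.141, -0.001, 1.318]
force: [0.6, -0.7, 0.5]
grip_width: 0.0855
finger_force: 0.0
clock: 26.2
position: [0.5824, -0.2108, 0.0122]
tool_rot: [-3.14, 0.0, 1.315]
force: [0.3, -0.2, -0.6]
grip_width: 0.0849
finger_force: 0.0
clock: 26.7
position: [0.5836, -0.2106, 0.0036]
tool_rot: [3.141, 0.0, 1.315]
force: [0.2, -0.5, 0.4]
grip_width: 0.0853
finger_force: 0.0
```

```bash
python3 -m crank '{"travel":[[0,0,0],[0,0,0],[0,0,0],[0,0,0],[0,0,0]],"turn":[[0,0,0],[0,0,0],[0,0,0],[0,0,0],[0,0,0]],"gripper":[1,1,1,1,1]}' 35
python3 -m crank '{"travel":[[0,0,0],[0,0,0.2],[0,0,0.6],[0,0,1.2],[0,0,2]],"turn":[[0,0,0],[0,0,0],[0,0,0],[0,0,0],[0,0,0]],"gripper":[1,1,1,1,1]}'
python3 -m crank '{"travel":[[0,0,1],[0,0,2.5],[0,0,4],[0,0,5.5],[0,0,6]],"turn":[[0,0,0],[0,0,0],[0,0,0],[0,0,0],[0,0,0]],"gripper":[1,1,1,1,1]}'
python3 line.py .1255
```

```text
clock: 27.2
position: [0.5843, -0.2107, 0.0036]
tool_rot: [3.14, -0.0, 1.315]
force: [4.6, -2.5, 1.9]
grip_width: 0.0247
finger_force: 36.2
clock: 27.7
position: [0.583, -0.2103, 0.0235]
tool_rot: [-3.141, 0.0, 1.315]
force: [0.1, -0.4, -1.1]
grip_width: 0.0245
finger_force: 36.0
clock: 28.2
position: [0.5843, -0.2107, 0.0855]
tool_rot: [3.139, 0.0, 1.315]
force: [-0.2, -0.6, -1.9]
grip_width: 0.0244
finger_force: 36.0
[ 0.5842 -0.2108  0.0853] [3.1391e+00 2.0000e-04 1.3150e+00] [-0.1 -0.  -1.3]
rows [ 99 299]
yaw 1.3184 ends [ 0.6021 -0.1371  0.1295] [ 0.5795 -0.2253  0.1295] len 0.091 mid [ 0.5908 -0.1812  0.1295] line pt [ 0.5911 -0.1792  0.1255]
```

Run:
```python
import cv2
p=cv2.imread("pics/top0.png").astype(int); d=p[...,2]-p[...,0]; mx=p.max(2)
print("cols 388..418 step 5: rows 254-284 (d/max)")
for r in range(254,284): print(r," ".join("%3d/%3d"%(d[r,c-1:c+2].mean(),mx[r,c-1:c+2].mean()) for c in range(389,420,6)))
for r in (258,262,266,270,274,278): print(r,"L",d[r,358:374],"R",d[r,438:450])
```

```text
cols 388..418 step 5: rows 254-284 (d/max)
254  10/162  12/162  12/162  14/162  15/162  20/153
255  10/163  10/162  13/162  14/162  14/162  20/154
256  10/162  10/164  12/162  14/162  14/162  20/157
257  12/159  11/142  14/161  14/161  15/159  18/135
258   7/157   3/129   8/159   7/159   7/158   7/ 74
259  -4/166  -3/168  -4/166  -4/166  -4/167   4/ 76
260  -3/165  -3/165  -3/165  -3/165  -3/164   1/133
261  -3/164  -2/165  -2/165  -3/165  -3/164  -3/168
262  -3/165  -3/165  -3/164  -2/164  -2/164  -2/164
263  -3/166  -2/166  -3/166  -3/166  -2/165  -3/166
264   0/149   0/148   0/148  -1/147  -1/149   0/149
265   5/139   5/139   5/131   3/132   3/140   4/140
266   4/135   3/144   2/134   2/129   2/138   1/148
267   1/118  -1/132  -2/132  -1/124   1/122  -1/138
268  -3/168  -3/167  -2/167  -2/169  -4/168  -3/167
269  -2/167  -3/167  -3/167  -3/167  -2/167  -3/167
270  -3/152  -3/151  -2/151  -3/151  -2/149  -3/148
271   1/121   1/120   1/119   0/118   1/115   0/118
272   6/123   6/124   6/125   6/124   6/125   5/143
273   2/119   2/121   2/123   3/125   2/128   2/145
274  -2/141  -3/1
[... 378 characters left out ...]
/158  22/160  22/162
282  21/156  22/157  20/158  20/157  21/157  20/158
283  21/157  21/157  21/158  21/158  21/157  20/157
258 L [ 8  9  8  7 15 17 12  8  5  1  0 -1  0 -1 -1  1] R [ 6  5  4  4  5  6  6 11 14 13 12 13]
262 L [ 9  9  7 11 13 11  6  1  0 -3 -4 -4 -3 -3 -3 -3] R [ 2  0  2  3  3  0 -3  3 11 14 13 13]
266 L [ 8  7  8 10 15 13  8  1  1 -3  0  3  4  2  2  3] R [ 3  2  1  0  2  3 -3  3 11 13 13 14]
270 L [ 8  8  7 10 13 12  6  2  0 -2 -3 -3 -3 -3 -3 -3] R [ 5  4  3  2  2  0 -2  1  8 14 13 13]
274 L [ 9  9  8 11 15 12  6  2  1 -3 -4 -4 -3 -3 -4 -3] R [ 5  3  2  3  1  1 -2  1  8 13 13 12]
278 L [10 10 10 11 13 14  8  2  2 -3 -3 -2 -3 -2 -2 -2] R [ 5  3  1  1  2  1  0  1 13 24 23 22]
```

Run:
```python
from h import *
np.set_printoptions(precision=4,suppress=True)
l=ray(364.2,268.5,.0); r=ray(445.7,268.5,.036); print("ends",l,r,np.linalg.norm((l-r)[:2]))
a,b=ray(389,268.95,.008),ray(419,268.95,.008); print("rod mid",a,b,np.arctan2(*(a-b)[1::-1]))
a,b=ray(404,258.1,.003),ray(404,280.1,.002); print("sides",a,b,(a+b)/2,np.linalg.norm(a-b))
```

```text
ends [ 0.4399 -0.1106  0.    ] [ 0.4379 -0.2917  0.036 ] 0.1810370239172824
rod mid [ 0.438  -0.1682  0.008 ] [ 0.4366 -0.2392  0.008 ] 1.5505891711420978
sides [ 0.4629 -0.2065  0.003 ] [ 0.4105 -0.204   0.002 ] [ 0.4367 -0.2052  0.0025] 0.052478752713467046
```

Tin: length 181.0 (181), width 52.5 (52), centre (0.4373,-0.2011), yaw 1.55. Carrying the core over it.

```bash
python3 -m crank '{"travel":[[-1.5,0.1,0],[-4.5,0.3,0],[-8,0.5,0],[-11.5,0.8,0],[-14,0.9,0]],"turn":[[0,0,1.5],[0,0,4.5],[0,0,8],[0,0,11.4],[0,0,13.4]],"gripper":[1,1,1,1,1]}'
python3 -m crank '{"travel":[[-0.6,0,0],[-0.6,0,-1],[-0.6,0,-3],[-0.6,0,-5],[-0.6,0,-6]],"turn":[[0,0,0],[0,0,0],[0,0,0],[0,0,0],[0,0,0]],"gripper":[1,1,1,1,1]}'
python3 -m crank '{"travel":[[0,0,0],[0,0,0],[0,0,-0.4],[0,0,-0.8],[0,0,-1.2]],"turn":[[0,0,0],[0,0,0],[0,0,0],[0,0,0],[0,0,0]],"gripper":[1,1,1,1,1]}'
python3 line.py .055
```

```text
clock: 28.75
position: [0.4409, -0.2012, 0.0829]
tool_rot: [-3.14, -0.0, 1.551]
force: [0.7, -0.9, -2.6]
grip_width: 0.0245
finger_force: 35.9
clock: 29.25
position: [0.4377, -0.2009, 0.0211]
tool_rot: [-3.14, -0.001, 1.549]
force: [-0.2, -0.4, -1.8]
grip_width: 0.0245
finger_force: 36.0
clock: 29.75
position: [0.4376, -0.2017, 0.0112]
tool_rot: [3.141, 0.0, 1.549]
force: [0.6, -0.1, -2.9]
grip_width: 0.0241
finger_force: 36.0
[ 0.4372 -0.2015  0.0106] [-3.1414 -0.      1.5489] [-1.3 -0.2 -2.2]
rows [ 99 299]
yaw 1.5515 ends [ 0.4381 -0.1259  0.059 ] [ 0.4364 -0.2143  0.059 ] len 0.0884 mid [ 0.4372 -0.1701  0.059 ] line pt [ 0.4372 -0.1682  0.055 ]
```

Run:
```python
from h import *
import cv2
f=bot.grab_frame("wrist"); p=f["pixels"].astype(int); d=p[...,0]-p[...,2]
for r in (75,82,90,98,110,125): print(r,[int(x) for x in d[r,200:366:3]])
m=((d<6)).astype(np.uint8); m[:60]=0; m[200:]=0
for r in (80,84,88,92,100,108):
    c=np.nonzero(m[r,210:350])[0]+210; 
    if len(c): a,b=fray(f,c.min(),r,.036),fray(f,c.max(),r,.036); print(r,c.min(),c.max(),a.round(4),b.round(4),(a+b)[:2]/2)
```

```text
75 [19, 21, 23, 22, 21, 20, 21, 21, 22, 14, 13, 13, 12, 11, 12, 13, 12, 12, 12, 11, 11, 11, 10, 11, 10, 10, 10, 11, 10, 10, 12, 12, 11, 9, 11, 11, 11, 12, 13, 11, 11, 10, 11, 11, 13, 13, 24, 26, 24, 24, 26, 25, 26, 26, 26, 25]
82 [18, 21, 22, 21, 22, 21, 21, 22, 21, 14, 13, 8, 2, 5, 4, 6, 6, 6, 6, 6, 7, 6, 7, 6, 6, 7, 8, 7, 7, 6, 7, 6, 6, 7, 6, 5, 7, 5, 5, 6, 9, 4, 4, 5, 10, 13, 24, 25, 24, 26, 27, 26, 26, 27, 27, 25]
90 [20, 22, 21, 23, 22, 23, 22, 22, 21, 14, 13, 8, 5, 6, 12, 12, 13, 13, 13, 12, 13, 9, 10, 9, 9, 13, 13, 13, 15, 13, 12, 8, 9, 7, 9, 14, 14, 13, 13, 14, 14, 9, 3, 5, 9, 13, 25, 25, 26, 27, 26, 26, 27, 26, 26, 26]
98 [17, 22, 22, 21, 22, 23, 23, 23, 23, 14, 14, 10, 4, 6, 12, 12, 14, 13, 13, 11, 10, 8, 7, 9, 10, 10, 12, 9, 11, 11, 11, 9, 8, 9, 8, 11, 13, 13, 14, 14, 13, 10, 3, 5, 11, 13, 25, 25, 27, 26, 27, 25, 25, 25, 26, 24]
110 [18, 19, 21, 22, 21, 22, 23, 23, 23, 14, 12, 8, 5, 6, 12, 12, 12, 8, 13, 14, 13, 15, 17, 22, 17, 19, 17, 16, 19, 19, 20, 19, 17, 17, 19, 15, 14, 8, 14, 14, 14, 9, 5, 4, 11, 12, 27, 25, 24, 24, 24, 24, 23, 26, 26, 28]
125 [16, 19, 22, 22, 21, 21, 21, 20, 21, 15, 14, 9, 5, 6, 13, 14, 13, 9, 11, 12, 16, 15, 15, 20, 16, 19, 18, 19, 17, 20, 19, 18, 17, 15, 14, 15, 14, 8, 12, 13, 14, 9, 5, 5, 12, 13, 26, 27, 26, 27, 27, 28, 26, 26, 26, 26]
80 235 328 [ 0.4167 -0.1147  0.036 ] [ 0.4597 -0.1156  0.036 ] [ 0.43819032 -0.11513337]
84 235 330 [ 0.4166 -0.1166  0.036 ] [ 0.4606 -0.1175  0.036 ] [ 0.43861865 -0.11703512]
88 235 330 [ 0.4166 -0.1185  0.036 ] [ 0.4606 -0.1194  0.036 ] [ 0.43857784 -0.11893925]
92 235 330 [ 0.4166 -0.1204  0.036 ] [ 0.4605 -0.1213  0.036 ] [ 0.43853719 -0.12083866]
100 235 330 [ 0.4165 -0.1242  0.036 ] [ 0.4605 -0.1251  0.036 ] [ 0.4384563  -0.12462567]
108 235 330 [ 0.4163 -0.1279  0.036 ] [ 0.4604 -0.1289  0.036 ] [ 0.43837588 -0.12840089]
```

In the wrist view the core is within 0.5 mm of the tin's centre line and 12 mm from its end wall. Lowering by feel.

```bash
python3 -m crank '{"travel":[[0,0,-0.4],[0,0,-0.9],[0,0,-1.4],[0,0,-1.9],[0,0,-2.2]],"turn":[[0,0,0],[0,0,0],[0,0,0],[0,0,0],[0,0,0]],"gripper":[1,1,1,1,1]}'
python3 -m crank '{"travel":[[0,0,0],[0,0,-0.1],[0,0,-0.2],[0,0,-0.3],[0,0,-0.4]],"turn":[[0,0,0],[0,0,0],[0,0,0],[0,0,0],[0,0,0]],"gripper":[1,1,1,1,1]}'
python3 -m crank '{"travel":[[0,0,-0.05],[0,0,-0.1],[0,0,-0.15],[0,0,-0.2],[0,0,-0.2]],"turn":[[0,0,0],[0,0,0],[0,0,0],[0,0,0],[0,0,0]],"gripper":[1,1,1,1,1]}'
```

```text
clock: 30.35
position: [0.4372, -0.2013, -0.0114]
tool_rot: [-3.141, -0.0, 1.549]
force: [0.2, 0.3, -1.7]
grip_width: 0.0245
finger_force: 36.0
clock: 30.85
position: [0.4374, -0.2015, -0.0148]
tool_rot: [3.141, 0.0, 1.549]
force: [0.5, -0.2, -0.3]
grip_width: 0.0245
finger_force: 36.0
clock: 31.35
position: [0.4373, -0.2015, -0.0169]
tool_rot: [-3.141, -0.0, 1.549]
force: [0.0, -0.3, -2.0]
grip_width: 0.0247
finger_force: 36.0
```

```bash
python3 -m crank '{"travel":[[0,0,-0.05],[0,0,-0.1],[0,0,-0.15],[0,0,-0.2],[0,0,-0.2]],"turn":[[0,0,0],[0,0,0],[0,0,0],[0,0,0],[0,0,0]],"gripper":[1,1,1,1,1]}'
python3 -m crank '{"travel":[[0,0,-0.05],[0,0,-0.1],[0,0,-0.15],[0,0,-0.2],[0,0,-0.2]],"turn":[[0,0,0],[0,0,0],[0,0,0],[0,0,0],[0,0,0]],"gripper":[1,1,1,1,1]}'
```

```text
clock: 31.85
position: [0.4374, -0.2014, -0.0189]
tool_rot: [-3.141, -0.0, 1.549]
force: [-0.5, 0.5, -2.6]
grip_width: 0.0244
finger_force: 36.0
clock: 32.35
position: [0.4374, -0.2015, -0.0209]
tool_rot: [-3.142, -0.0, 1.549]
force: [0.0, -0.1, -2.2]
grip_width: 0.0247
finger_force: 36.0
```

```bash
python3 -m crank '{"travel":[[0,0,-0.03],[0,0,-0.06],[0,0,-0.1],[0,0,-0.1],[0,0,-0.1]],"turn":[[0,0,0],[0,0,0],[0,0,0],[0,0,0],[0,0,0]],"gripper":[1,1,1,1,1]}'
python3 -m crank '{"travel":[[0,0,-0.03],[0,0,-0.06],[0,0,-0.1],[0,0,-0.1],[0,0,-0.1]],"turn":[[0,0,0],[0,0,0],[0,0,0],[0,0,0],[0,0,0]],"gripper":[1,1,1,1,1]}'
```

```text
clock: 32.85
position: [0.4375, -0.2015, -0.0215]
tool_rot: [3.141, 0.0, 1.549]
force: [-1.9, 0.8, 7.4]
grip_width: 0.0246
finger_force: 37.0
clock: 33.35
position: [0.4376, -0.2015, -0.0217]
tool_rot: [3.141, 0.001, 1.549]
force: [-6.9, 3.4, 30.6]
grip_width: 0.0244
finger_force: 39.4
```

Contact at the predicted height (-0.0215). I ease back 1 mm to lower the force, then release.

```bash
python3 -m crank '{"travel":[[0,0,0.05],[0,0,0.1],[0,0,0.1],[0,0,0.1],[0,0,0.1]],"turn":[[0,0,0],[0,0,0],[0,0,0],[0,0,0],[0,0,0]],"gripper":[1,1,1,1,1]}'
```

```text
clock: 33.85
position: [0.4376, -0.2015, -0.0216]
tool_rot: [3.141, 0.0, 1.549]
force: [-0.2, 0.2, 9.9]
grip_width: 0.0247
finger_force: 36.9
```

```bash
python3 -m crank '{"travel":[[0,0,0],[0,0,0],[0,0,0],[0,0,0],[0,0,0]],"turn":[[0,0,0],[0,0,0],[0,0,0],[0,0,0],[0,0,0]],"gripper":[0.6,0.5,0.3,0.1,0]}' 20
python3 -m crank '{"travel":[[0,0,0],[0,0,1],[0,0,3],[0,0,6],[0,0,9]],"turn":[[0,0,0],[0,0,0],[0,0,0],[0,0,0],[0,0,0]],"gripper":[0,0,0,0,0]}'
python3 -m crank '{"travel":[[0,-2,2],[0,-5,4],[0,-8,6],[0,-10,6],[0,-10,6]],"turn":[[0,0,0],[0,0,0],[0,0,0],[0,0,0],[0,0,0]],"gripper":[0,0,0,0,0]}'
python3 -m crank '{"travel":[[0,0,0],[0,0,0],[0,0,0],[0,0,0],[0,0,0]],"turn":[[0,0,0],[0,0,0],[0,0,0],[0,0,0],[0,0,0]],"gripper":[0,0,0,0,0]}'
python3 line.py .02
python3 - <<'E'
from h import *
import cv2
f=bot.grab_frame("wrist"); p=f["pixels"].astype(int); d=p[...,0]-p[...,2]; m=d<6
s=bot.grab_frame("scene")["pixels"].astype(int); o=cv2.imread("pics/scene0.png")[:,:,::-1].astype(int)
D=np.abs(s-o).max(2)
for n,(r0,r1,c0,c1) in dict(vblock=(183,215,175,210),calliper=(205,262,108,184),brick=(255,345,208,310),jar=(305,350,320,358),pink=(255,320,385,410),tintop=(148,190,195,258),trough=(205,275,295,365)).items(): print(n,(D[r0:r1,c0:c1]>45).mean().round(3))
E
```

```text
clock: 34.35
position: [0.4374, -0.2015, -0.0219]
tool_rot: [-3.142, -0.0, 1.549]
force: [0.2, 0.3, -0.1]
grip_width: 0.0836
finger_force: 0.0
clock: 34.85
position: [0.4371, -0.2012, 0.0697]
tool_rot: [-3.141, -0.0, 1.549]
force: [-0.2, -0.7, 0.6]
grip_width: 0.0851
finger_force: 0.0
clock: 35.35
position: [0.4369, -0.3043, 0.1293]
tool_rot: [3.141, 0.001, 1.546]
force: [-0.1, 1.2, -0.4]
grip_width: 0.0856
finger_force: 0.0
clock: 35.85
position: [0.4375, -0.3011, 0.1282]
tool_rot: [-3.141, -0.0, 1.55]
force: [0.8, 0.1, -0.0]
grip_width: 0.0855
finger_force: 0.0
[ 0.4374 -0.3012  0.1282] [-3.1414e+00 -1.0000e-04  1.5496e+00] [ 0.8 -0.   0. ]
rows [  0 167]
yaw 1.5495 ends [ 0.4381 -0.1244  0.024 ] [ 0.435  -0.2752  0.024 ] len 0.1509 mid [ 0.4365 -0.1998  0.024 ] line pt [ 0.4366 -0.2     0.02  ]
vblock 0.0
calliper 0.001
brick 0.0
jar 0.0
pink 0.0
tintop 0.483
trough 0.07
```

The core lies in the tin at (0.4365,-0.200), yaw 1.55, measuring 150.9 mm at rod height, and the bystanders are unchanged. Handing in.

```bash
python3 -c "
from workcell import bot
print(bot.job_done())"
```

```text
the job is handed in; nothing more can be done
None
```

The job is handed in, at about 36 s of the 64 s: the core slid to the lip, the trough was eased back level, and the core was set in the V-block by its end, let go, re-gripped by its middle and laid on the rods in the tin, with one brief peak of about 31 N (limit 40 N) while seating it there and no bystander moved.

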